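# Unlock the leak tester's dome with its yellow key

### The job

Take the yellow key out of the key stand, put it fully into the yellow-ringed lock on top of the leak tester, and turn it clockwise as far as it goes so that the bolt holding the test dome is withdrawn. Leave the key in the lock, turned, and let go of it. Leave the blue key where it stands.

Things in the scene. Friction and masses are not known exactly. Their poses are not given: they have to be found in the camera images.
- yellow_key_grip (a point): Centre of the yellow bow, 56 wide (y) x 16 thick (x) x 46 mm high, of the right key, upright in a stand, z up. Pinch it from above across x. Under it a thin stem, a steel flange 52 mm across (underside 49 mm below this point) and a flat blade 34 (y) x 8 mm (x) ending 89 mm below. The flange rests on the stand, 40 mm of blade in a slot: lift clear by 50 mm. 90 g. Same after a half turn about z.
- lock_mouth (a point): Centre of the slot's mouth in a steel rotor flush in a yellow ring (104 mm across, 106 mm above the counter) on the grey tester (240 x 320 mm). z up, y along the slot, turns with the rotor. Slot 42 (y) x 16 mm (x), mouth flared across x, 44 mm deep: blade plays 4 mm each way. Home: flange on rotor, bow centre 49 mm above this point. Clear dome (top 183 mm up) and green button are over 100 mm off.
- bolt (a joint): Hidden bolt in the tester, driven by the rotor: 0 locked, 0.012 m withdrawn, in proportion. The key idles about 14 degrees, then the rotor follows clockwise (from above) for 63 degrees to its stop: 77 in all, against 0.08 N m of friction; it stays where it is left. A small black-framed window on the tester, beyond the lock, shows red when locked, green when withdrawn.
- blue_key_grip (a point): Centre of the blue bow of the other key, same shape and size as the yellow one. Not to be used or moved. The keys stand 110 mm apart in a row along their bows' width (y), either in either slot, in a grey key stand 80 x 220 mm, 60 mm high.

How it is judged:
By the outcome, as a careful person would: the job done as asked, in the order asked, and still so for the second after the job is handed in, with the robot touching nothing.
It also fails if it takes over 45 s, if anything falls off the work surface, if the arm or the gripper's body presses on something with over 40 N, if the wrist force passes 120 N, or if a joint passes its speed limit or range.

### The arm

A 7-joint arm with a two-finger parallel gripper is mounted at the origin on the work surface. World frame = base frame: x ahead of the robot, y to its left, z up, the work surface at z = 0. Lengths are in m, angles in rad, forces in N, time in s.
With the tool pointing down it reaches from about 0.4 to 0.9 m from the base axis. Payload 5.6 kg.
Tool frame: the origin (TCP) lies midway between the tips of the shut fingers; the grasp point (between the pads) lies 19 mm behind it; z points along the fingers, x is the direction in which the jaws open and shut, and the axes are right-handed (so a half turn about z gives the same grasp; the last joint's range is limited). The gripper opens to 92 mm and grips with 3 to 60 N. Pads are 20 mm wide; open, the fingers measure 128 mm over their backs; the gripper's body (75 mm by 189 mm) begins 69 mm behind the grasp point.
Start: joints at [1.125, 0.468, -0.012, 1.603, 0.006, 1.071, -0.056], TCP at [0.255, -0.598, 0.215] pointing down, gripper open.
Joint ranges: [-2.53, 2.53], [-0.31, 2.02], [-1.57, 1.55], [0.28, 2.44], [-1.29, 4.43], [0.15, 1.84], [-2.92, 2.92]. Speed limits (rad/s): [2.57, 2.57, 3.14, 3.14, 3.14, 3.14, 3.14].

### API

Orientations are given as a unit quaternion [w, x, y, z].
In Python, from station import ctrl gives the robot as it stands.
- The arm moves only by the tool apply_moves, never from a script. Its argument "series" is a list of rows, each a list of 3 entries, a list of its own where there are three numbers: the shift along the tool's x, y, z in m, then the turn, a rotation vector about the tool's x, y, z in rad, then the closure, from 0 (fully open) to 1 (shut). A call has 1 to 12 rows; each row is the pose to reach, as a shift and turn from the pose measured when the call began, along the tool's axes at that moment; what a row does not reach only later rows make up. A row lasts 1/10 s, in which the tool goes at most 50 mm and 8.59 degrees, less where a joint would pass 70% of its speed; a pose out of reach is approached as far as the arm can. A call with a gripper value outside its range is refused whole. The fingers move at their own pace and stop on an object; "squeeze" is the grip in N (left out, the last holds). Time passes only in rows, so rows that repeat a pose let the fingers close. It gives the time, the measured TCP pose, the force and the opening at its end, in the units of the state.
- ctrl.get_state(): the state, without advancing time (a new reading comes with each control period).
- ctrl.grab_frame(name): name is "side" or "top" or "wrist"; returns the picture (420x560x3 uint8, red, green, blue); there is no depth.
- ctrl.calibration(name): a dict with "vertical_fov" (degrees; the focal length in pixels is half the picture's height over the tangent of half this angle, whatever the lens; pixels are square), "cx", "cy" (the principal point, pixels), "rvec" (rotation vector, rad) and "tvec" (3), from world to camera coordinates, as OpenCV has them. Camera axes: x right, y down, z forward; pixel columns grow to the right and rows downward; lengths in m; the calibration is good to about 2 mm. The wrist camera is an equidistant fisheye: a pixel r from the principal point sees the ray r / f radians off the axis. A picture is of the moment at which its call begins: read the wrist's pose just before it. calibration takes no time and is no camera call; for the wrist camera it gives the pose at the moment of the call.
- ctrl.sign_off(): hands the job in, once; it reports no verdict.
The state is a dict: "time_s": time; "q": joint angles; "dq": joint speeds; "joint_torque": joint torques, N m; "tcp_pos": TCP position; "orientation": TCP orientation; "ft_force": force on the tool from outside, world axes, zero at the start; "wrist_torque": the same for the moment, N m; "finger_gap": finger opening in m.
Only numpy, scipy, OpenCV 4.12 (cv2) and the standard library are available. Lean on these libraries where they do the work, as an engineer would, in place of code of your own. Each camera call takes 0.05 s, during which the arm holds its last target.

## Working session

There is one attempt and no reset: what is moved stays moved. The work goes in short steps, Python scripts to look and compute and a tool call to move; the robot and the scene stay as the last step left them, time stands still between calls to the robot, and variables do not carry over. Pictures are saved under pics/ and viewed, and the job is handed in when it is done.

Besides the shell and the picture viewer there is one more tool, called after "Emit:" as name([rows], argument=value, ...), one row to a line, values as JSON. apply_moves: Moves the arm, as the interface text tells. Its arguments: {"type":"object","properties":{"series":{"type":"array","items":{"type":"array"}},"squeeze":{"type":"number"}},"required":["series"]}

```bash
mkdir -p pics; ls; python3 - <<'E'
from station import ctrl
import cv2
s=ctrl.get_state()
print({k:(v if not hasattr(v,'__len__') else [round(float(x),4) for x in v]) for k,v in s.items()})
for n in("side","top","wrist"):
    print(n,ctrl.calibration(n))
    cv2.imwrite(f"pics/{n}0.png",ctrl.grab_frame(n)[:,:,::-1])
E
```

```text
pics
{'time_s': 0.0, 'q': [1.125, 0.4684, -0.0116, 1.6036, 0.006, 1.0714, -0.0563], 'dq': [-0.0003, -0.0004, -0.0005, 0.002, 0.0005, -0.0003, 0.0002], 'joint_torque': [-0.0003, -52.057, -0.0122, -24.3746, -0.0565, 0.0173, 0.0002], 'tcp_pos': [0.2545, -0.5975, 0.2136], 'orientation': [-0.0004, 0.8343, -0.5514, -0.0008], 'ft_force': [-0.7204, 0.0387, 0.0472], 'wrist_torque': [0.0044, -0.0346, 0.0291], 'finger_gap': 0.09155712914884076}
side {'vertical_fov': 49.473150614838865, 'cx': 278.7854323164319, 'cy': 209.16665954537856, 'rvec': array([ 2.26173536, -0.28523545,  0.13472902]), 'tvec': array([-0.53651849,  0.26734584,  0.61628686])}
top {'vertical_fov': 47.47217132230645, 'cx': 286.44341800158645, 'cy': 218.04823182440822, 'rvec': array([ 2.14773091, -2.12828749,  0.21113654]), 'tvec': array([0.09112893, 0.61192767, 0.81924527])}
wrist {'vertical_fov': 65.70646984690485, 'cx': 280.3776041886839, 'cy': 205.15390880112085, 'rvec': array([-2.4273076 ,  1.60438486,  0.21790675]), 'tvec': array([-0.64900737, -0.03040683,  0.38992157])}
```

View pics/side0.png

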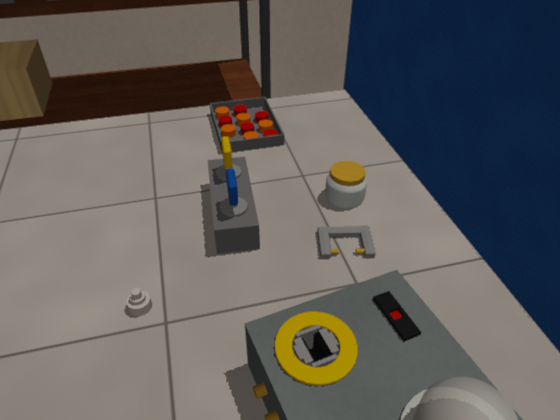

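View pics/top0.png

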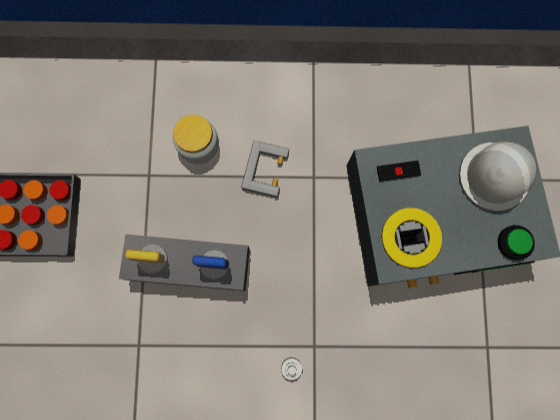

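View pics/wrist0.png

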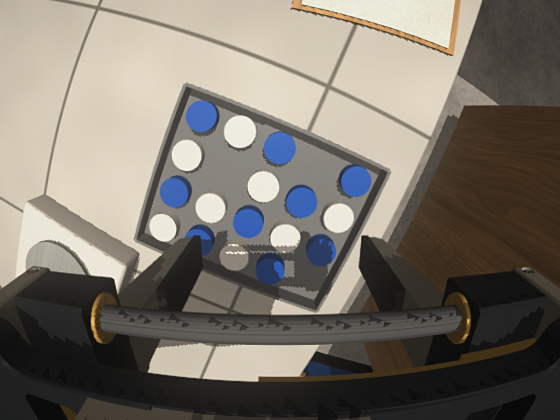

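The side and top views show the yellow key at about top (142,256), the blue key at (210,262), the lock ring at (412,237) and the red window at (399,171). Next I'll measure these.

```bash
cat > h.py <<'E'
import numpy as np, cv2
from station import ctrl
def cam(n):
    c=ctrl.calibration(n); f=210/np.tan(np.radians(c["vertical_fov"])/2)
    K=np.array([[f,0,c["cx"]],[0,f,c["cy"]],[0,0,1]]); R=cv2.Rodrigues(np.array(c["rvec"]))[0]
    return K,R,np.array(c["tvec"])
def ray(n,px,cm=None):
    K,R,t=cm or cam(n); px=np.atleast_2d(np.asarray(px,float))
    if n=="wrist":
        d=(px-[K[0,2],K[1,2]])/K[0,0]; th=np.linalg.norm(d,axis=1,keepdims=True)
        v=np.hstack([d/np.maximum(th,1e-9)*np.sin(th),np.cos(th)])
    else: v=np.hstack([px,np.ones((len(px),1))])@np.linalg.inv(K).T
    return -R.T@t, v@R
def plane(n,px,z,cm=None):
    o,d=ray(n,px,cm); return o+d*((z-o[2])/d[:,2])[:,None]
def tri(n1,p1,n2,p2):
    o1,d1=ray(n1,p1);o2,d2=ray(n2,p2);d1=d1[0]/np.linalg.norm(d1[0]);d2=d2[0]/np.linalg.norm(d2[0])
    s=np.linalg.lstsq(np.c_[d1,-d2],o2-o1,rcond=None)[0]
    a=o1+s[0]*d1;b=o2+s[1]*d2; return (a+b)/2,np.linalg.norm(a-b)
def masks(im):
    h=cv2.cvtColor(im,cv2.COLOR_RGB2HSV)
    return dict(y=cv2.inRange(h,(20,150,90),(32,255,255)),b=cv2.inRange(h,(105,150,60),(120,255,255)))
def blobs(m,amin=60):
    n,l,st,c=cv2.connectedComponentsWithStats(m)
    return [(i,st[i],c[i]) for i in range(1,n) if st[i][4]>=amin],l
E
python3 - <<'E'
from h import *
for n in("side","top"):
    im=cv2.imread(f"pics/{n}0.png")[:,:,::-1].copy()
    for k,m in masks(im).items():
        bl,l=blobs(m)
        for i,s,c in bl:
            if s[4]>20000: continue
            p=np.argwhere(l==i)[:,::-1].astype(np.float32)
            r=cv2.minAreaRect(p)
            print(n,k,s,c.round(1),r)
    x,y=(250,280) if n=="side" else (350,190)
    cv2.imwrite(f"pics/{n}0_lock.png",cv2.resize(im[y:y+110,x:x+130,::-1],None,fx=5,fy=5,interpolation=cv2.INTER_CUBIC))
    x,y=(190,120) if n=="side" else (115,225)
    cv2.imwrite(f"pics/{n}0_key.png",cv2.resize(im[y:y+110,x:x+140,::-1],None,fx=5,fy=5,interpolation=cv2.INTER_CUBIC))
E
```

```text
side y [221 136  11  33 252] [226.6 151.4] ((226.93679809570312, 151.68214416503906), (32.11922836303711, 8.751951217651367), 82.56858825683594)
side y [331 161  34  24 624] [347.8 172.1] ((347.5, 172.5), (23.0, 33.0), 90.0)
side y [ 275  312   83   74 3266] [315.6 348.9] ((316.0, 348.5), (82.0, 73.0), 0.0)
side y [256 387  11  10  71] [260.9 391.7] ((260.70001220703125, 391.9000244140625), (6.7082037925720215, 10.28591251373291), 63.43495178222656)
side b [226 169  12  36 294] [231.7 186.3] ((231.89434814453125, 186.45269775390625), (35.5847053527832, 8.737316131591797), 83.1572265625)
side b [550 333  10  18  68] [555.8 341.1] ((556.7869262695312, 340.84423828125), (16.900867462158203, 8.322397232055664), 50.194427490234375)
top y [ 173  115   38   36 1058] [192.1 132.7] ((191.5, 132.5), (35.0, 37.0), 90.0)
top y [ 382  208   60   60 1907] [411.6 237.6] ((411.5, 237.5), (59.0, 59.0), 90.0)
top y [125 250  34  11 297] [141.9 255.1] ((141.62704467773438, 255.10247802734375), (33.136077880859375, 9.144109725952148), 5.194429397583008)
top b [193 256  33  12 292] [209.2 261.1] ((208.98019409179688, 261.1980285644531), (32.6372184753418, 9.154341697692871), 5.710593223571777)
```

View pics/top0_lock.png

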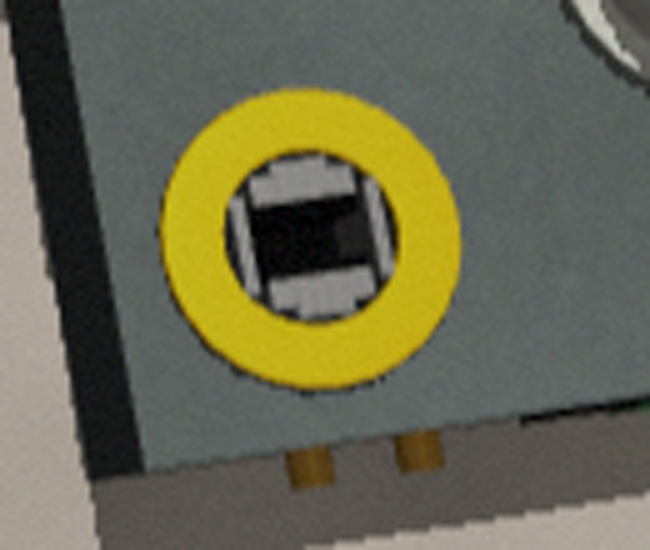

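View pics/side0_lock.png

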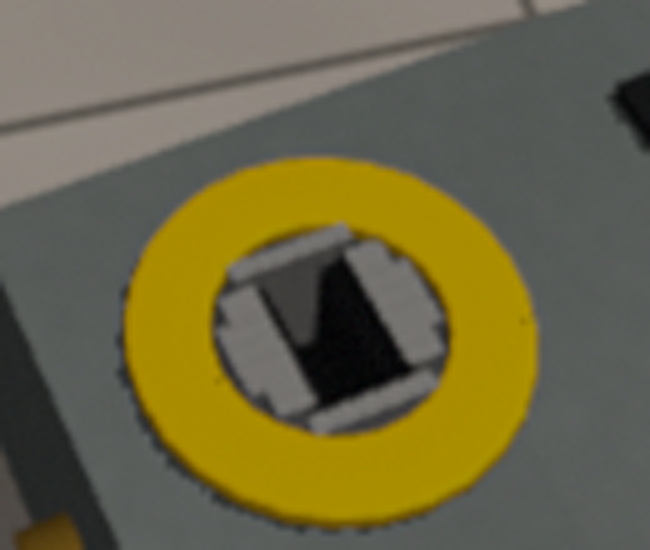

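View pics/top0_key.png

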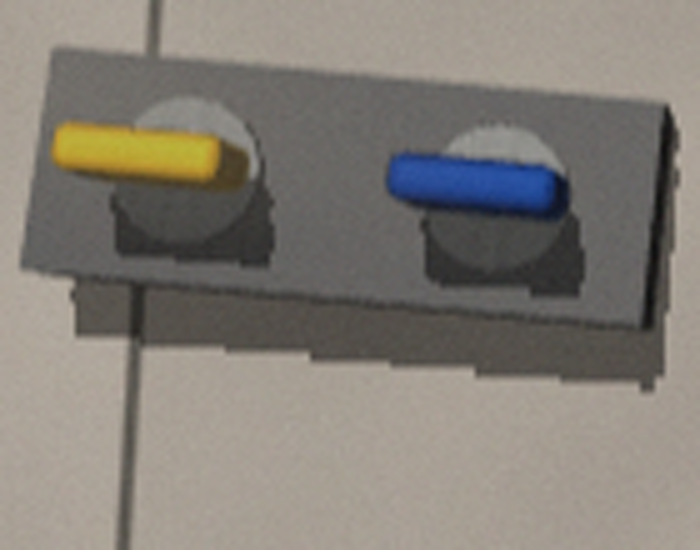

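View pics/side0_key.png

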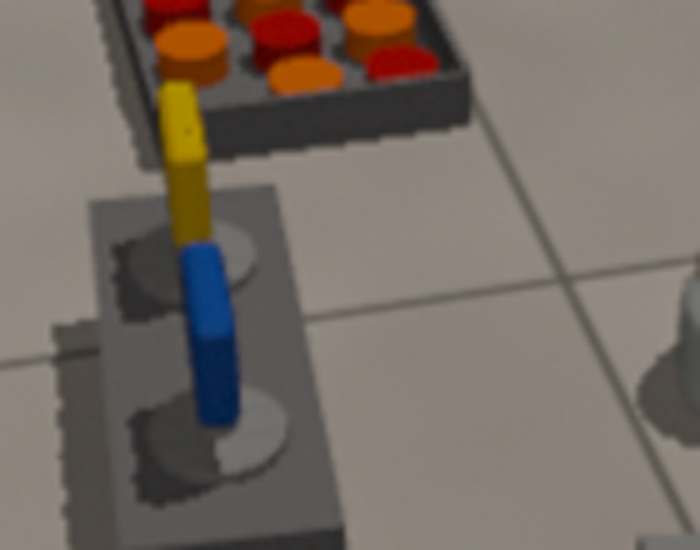

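```bash
python3 - <<'E'
from h import *
A=lambda n,p,z: plane(n,p,z).round(4)
T=np.array([[187,170],[497,197]])/5+[115,225]-.4
S=np.array([[190,262],[213,432]])/5+[190,120]-.4
for z in(.062,):
  a=A("top",T,z);b=A("side",S,z);print("flange top",a.tolist(),"side",b.tolist())
  for q in(a,b):d=q[0]-q[1];print(np.linalg.norm(d),np.degrees(np.arctan2(d[1],d[0])))
# bow top faces
im={n:cv2.imread(f"pics/{n}0.png")[:,:,::-1].copy() for n in("side","top")}
for c,k in(("y",[55,124,218,178]),):
  e=np.array([[57,146],[219,158]])/5+[115,225]-.4
  print("bow ends",A("top",e,.130).tolist())
e=np.array([[390,180],[557,187]])/5+[115,225]-.4
print("blue ends",A("top",e,.130).tolist())
# lock ring by outer contour
for n,z in(("top",.106),("side",.106)):
  cs,_=cv2.findContours(masks(im[n])["y"],cv2.RETR_CCOMP,cv2.CHAIN_APPROX_NONE)
  for c in cs:
    if len(c)>70:
      P=plane(n,c[:,0],z)[:,:2].astype(np.float32); el=cv2.fitEllipse(P*1000); print(n,"ring",el)
# slot corners
for n,off,pts in(("top",(350,190),[[250,210],[365,195],[375,262],[265,277]]),("side",(250,280),[[258,285],[345,260],[410,375],[320,403]])):
  q=A(n,np.array(pts)/5+np.array(off)-.4,.106);print(n,"slot",q.tolist(),q.mean(0))
  for i in range(4):
    d=q[(i+1)%4]-q[i];print(np.linalg.norm(d).round(4),np.degrees(np.arctan2(d[1],d[0])).round(1))
# tester edges
q=A("top",np.array([[355,153],[529,129],[557,258],[374,284]]),.106);print("tester",q.tolist())
for i in range(4):
    d=q[(i+1)%4]-q[i];print(np.linalg.norm(d).round(4),np.degrees(np.arctan2(d[1],d[0])).round(1))
E
```

```text
flange top [[0.534, 0.3344, 0.062], [0.5254, 0.2247, 0.062]] side [[0.5328, 0.3348, 0.062], [0.5232, 0.2265, 0.062]]
0.11003658482522981 85.51742968992734
0.10872465221834465 84.9343897649468
bow ends [[0.5353, 0.3594, 0.13], [0.5319, 0.3066, 0.13]]
blue ends [[0.5252, 0.2508, 0.13], [0.5234, 0.1964, 0.13]]
top ring ((535.7997436523438, 339.92041015625), (15.290323257446289, 67.50920104980469), 175.30357360839844)
top ring ((570.8892822265625, -116.94302368164062), (101.95085906982422, 102.1089096069336), 73.44074249267578)
top ring ((571.3508911132812, -117.06456756591797), (60.28752136230469, 61.44084930419922), 15.020147323608398)
top ring ((752.9446411132812, 265.2825622558594), (64.41345977783203, 64.74888610839844), 121.60144805908203)
side ring ((570.4341430664062, -118.97964477539062), (101.6456527709961, 103.37644958496094), 166.58441162109375)
side ring ((570.8900756835938, -118.50686645507812), (59.86256408691406, 60.03943634033203), 14.104323387145996)
side ring ((743.0081787109375, 218.84600830078125), (61.33729934692383, 72.68362426757812), 167.5563507080078)
side ring ((535.7811279296875, 347.9249267578125), (16.109148025512695, 134.91067504882812), 174.06082153320312)
top slot [[0.5802, -0.0965, 0.106], [0.5858, -0.1364, 0.106], [0.5626, -0.1388, 0.106], [0.5571, -0.1008, 0.106]] [ 0.571425 -0.118125  0.106   ]
0.0403 -82.0
0.0233 -174.1
0.0384 98.2
0.0235 10.5
side slot [[0.5568, -0.1022, 0.106], [0.5806, -0.1006, 0.106], [0.5857, -0.1361, 0.106], [0.5619, -0.1379, 0.106]] [ 0.57125 -0.1192   0.106  ]
0.0239 3.8
0.0359 -81.8
0.0239 -175.7
0.0361 98.1
tester [[0.7195, -0.0223, 0.106], [0.7687, -0.3362, 0.106], [0.5373, -0.3654, 0.106], [0.4907, -0.0502, 0.106]]
0.3177 -81.1
0.2332 -172.8
0.3186 98.4
0.2305 7.0
```

```bash
cat >> h.py <<'E'
from scipy.spatial.transform import Rotation as Ro
def st():
    s=ctrl.get_state(); q=s["orientation"]; R=Ro.from_quat([q[1],q[2],q[3],q[0]])
    return s,np.array(s["tcp_pos"]),R
def delta(pos,az):
    "shift+rotvec in tool axes for pointing down at pos with jaw azimuth az deg"
    s,p,R=st(); a=np.radians(az); x=[np.cos(a),np.sin(a),0]; z=[0,0,-1]; y=np.cross(z,x)
    G=Ro.from_matrix(np.c_[x,y,z])
    return (R.inv().apply(np.array(pos)-p)).round(4),(R.inv()*G).as_rotvec().round(4)
def rep():
    s,p,R=st(); x=R.apply([1,0,0]); z=R.apply([0,0,1])
    print("t",round(s["time_s"],2),"p",p.round(4),"az",np.degrees(np.arctan2(x[1],x[0])).round(2),"z",z.round(4),"F",np.round(s["ft_force"],2),"M",np.round(s["wrist_torque"],2),"gap",round(s["finger_gap"],4),"q",np.round(s["q"],2))
E
python3 - <<'E'
from h import *
rep()
print(delta([0.45,-0.35,0.32],-66.9)); print(delta([0.5,0,0.32],-35)); print(delta([0.5335,0.334,0.25],-4.8))
E
```

```text
t 0.15 p [ 0.2546 -0.5976  0.2139] az -66.93 z [-6.0e-04  1.2e-03 -1.0e+00] F [ 0.62  0.61 -0.09] M [ 0.03 -0.04  0.02] gap 0.0918 q [ 1.13  0.47 -0.01  1.6   0.01  1.07 -0.06]
(array([-0.1513, -0.2768, -0.106 ]), array([ 0.0001,  0.0013, -0.0005]))
(array([-0.4537, -0.46  , -0.1056]), array([-3.000e-04,  1.300e-03, -5.572e-01]))
(array([-0.7478, -0.6217, -0.0352]), array([-6.0000e-04,  1.2000e-03, -1.0843e+00]))
```

Emit:
apply_moves([
  [[0,0,-0.05],[0,0,0],0],
  [[-0.03,-0.05,-0.09],[0,0,0],0],
  [[-0.06,-0.09,-0.11],[0,0,0],0],
  [[-0.09,-0.13,-0.11],[0,0,-0.05],0],
  [[-0.12,-0.17,-0.11],[0,0,-0.1],0],
  [[-0.15,-0.21,-0.11],[0,0,-0.15],0],
  [[-0.18,-0.25,-0.11],[0,0,-0.2],0],
  [[-0.21,-0.29,-0.11],[0,0,-0.25],0],
  [[-0.25,-0.32,-0.11],[0,0,-0.3],0],
  [[-0.29,-0.35,-0.11],[0,0,-0.35],0],
  [[-0.33,-0.38,-0.11],[0,0,-0.4],0],
  [[-0.37,-0.41,-0.11],[0,0,-0.45],0],
])

```text
time_s: 1.35
tcp_pos: [0.4816, -0.1157, 0.3243]
orientation: [-0.0, 0.937, -0.35, -0.0]
ft_force: [0.5, 0.4, 0.1]
finger_gap: 0.0918
```

```bash
python3 - <<'E'
from h import *
rep()
print(delta([0.5335,0.334,0.25],-4.8))
E
```

```text
t 1.35 p [ 0.4816 -0.1157  0.3243] az -41.03 z [-6.e-04  9.e-04 -1.e+00] F [0.47 0.4  0.1 ] M [-0.03 -0.05 -0.02] gap 0.0918 q [ 0.53  0.13 -0.4   1.81  0.05  1.21 -0.6 ]
(array([-0.256 , -0.3733,  0.0747]), array([-6.000e-04,  9.000e-04, -6.323e-01]))
```

Emit:
apply_moves([
  [[-0.025,-0.035,0],[0,0,-0.06],0],
  [[-0.05,-0.07,0],[0,0,-0.12],0],
  [[-0.075,-0.105,0],[0,0,-0.18],0],
  [[-0.1,-0.14,0],[0,0,-0.24],0],
  [[-0.125,-0.18,0],[0,0,-0.3],0],
  [[-0.15,-0.22,0],[0,0,-0.36],0],
  [[-0.175,-0.26,0.02],[0,0,-0.42],0],
  [[-0.2,-0.295,0.04],[0,0,-0.48],0],
  [[-0.23,-0.335,0.06],[0,0,-0.55],0],
  [[-0.256,-0.373,0.075],[0,0,-0.632],0],
  [[-0.256,-0.373,0.075],[0,0,-0.632],0],
  [[-0.256,-0.373,0.075],[0,0,-0.632],0],
])

```text
time_s: 2.55
tcp_pos: [0.5324, 0.3347, 0.2484]
orientation: [-0.0, 0.999, -0.041, -0.002]
ft_force: [-0.9, 0.0, 0.3]
finger_gap: 0.0923
```

```bash
python3 - <<'E'
from h import *
rep()
c=cam("wrist");im=ctrl.grab_frame("wrist");np.savez("w1.npz",K=c[0],R=c[1],t=c[2])
cv2.imwrite("pics/w1.png",im[:,:,::-1])
bl,l=blobs(masks(im)["y"])
for i,s,cc in bl:
    p=np.argwhere(l==i)[:,::-1].astype(np.float32); print(s,cc,cv2.minAreaRect(p))
print(delta([0.5335,0.334,0.25],-4.8))
E
```

```text
t 2.55 p [0.5324 0.3347 0.2484] az -4.71 z [-3.e-03  3.e-04 -1.e+00] F [-0.94  0.01  0.26] M [-0.08 -0.11  0.05] gap 0.0923 q [-0.13  0.5  -0.68  1.59  0.33  1.17 -0.96]
[275 167  17  62 928] [283.29741379 197.62068966] ((283.0, 197.5), (61.0, 16.0), 90.0)
[468 196  21  15  97] [478.88659794 201.44329897] ((479.0436096191406, 201.56195068359375), (23.772722244262695, 6.366483688354492), 28.300756454467773)
[449 198  40  31 434] [464.34331797 212.05529954] ((467.9698181152344, 216.80564880371094), (36.550559997558594, 24.694664001464844), 42.51044845581055)
(array([ 0.0001, -0.0009, -0.0008]), array([ 0.0002,  0.0013, -0.0009]))
```

View pics/w1.png

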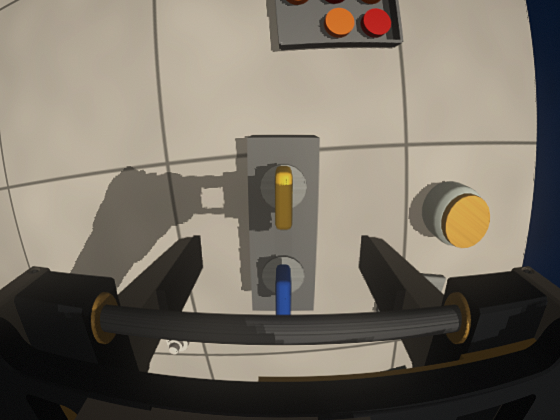

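```bash
python3 - <<'E'
from h import *
d=np.load("w1.npz");cm=(d["K"],d["R"],d["t"])
print("cam pos",(-cm[1].T@cm[2]).round(3))
print("flanges",plane("wrist",[[283.5,187],[283.5,275]],.062,cm).round(4))
for r,z in((167,.086),(167,.132),(229,.132),(185,.132)):print(r,z,plane("wrist",[[275-.5,r],[291.5-.5,r]],z,cm).round(4).tolist())
im=cv2.imread("pics/w1.png");cv2.imwrite("pics/w1c.png",cv2.resize(im[130:310,220:350],None,fx=3.3,fy=3.3,interpolation=cv2.INTER_CUBIC))
E
```

```text
cam pos [0.539 0.409 0.418]
flanges [[0.5345 0.3322 0.062 ]
 [0.5258 0.2224 0.062 ]]
167 0.086 [[0.5272, 0.3592, 0.086], [0.5442, 0.3578, 0.086]]
167 0.132 [[0.5288, 0.3661, 0.132], [0.5434, 0.3649, 0.132]]
229 0.132 [[0.5237, 0.3081, 0.132], [0.5391, 0.3068, 0.132]]
185 0.132 [[0.5274, 0.3498, 0.132], [0.5421, 0.3486, 0.132]]
```

View pics/w1c.png

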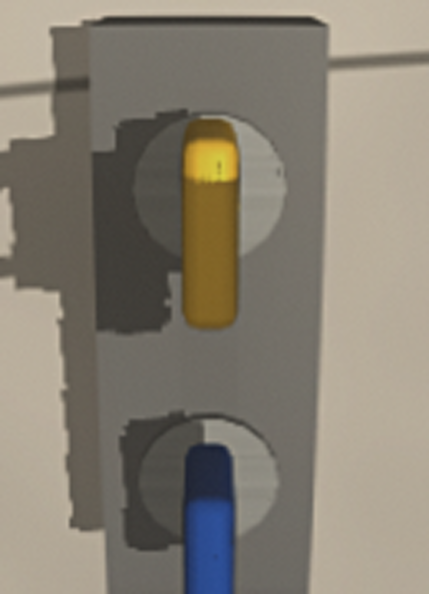

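Wrist view: yellow bow at columns 275–291, with flange centres at (283,187) and (283,275). This puts the key at about (0.534, 0.333) with the same orientation, in line with the other cameras. Descending.

Emit:
apply_moves([
  [[0.0017,0.0011,0.03],[0,0.002,0],0],
  [[0.0017,0.0011,0.06],[0,0.002,0],0],
  [[0.0017,0.0011,0.09],[0,0.002,0],0],
  [[0.0017,0.0011,0.12],[0,0.002,0],0],
  [[0.0017,0.0011,0.14],[0,0.002,0],0],
  [[0.0017,0.0011,0.155],[0,0.002,0],0],
  [[0.0017,0.0011,0.158],[0,0.002,0],0],
  [[0.0017,0.0011,0.158],[0,0.002,0],0],
])

```text
time_s: 3.4
tcp_pos: [0.5354, 0.3312, 0.0918]
orientation: [0.0, 0.999, -0.043, 0.001]
ft_force: [1.1, -0.1, -0.0]
finger_gap: 0.0919
```

```bash
python3 - <<'E'
from h import *
rep()
for n in("side","wrist"):cv2.imwrite(f"pics/{n}2.png",ctrl.grab_frame(n)[:,:,::-1])
a=cv2.imread("pics/side2.png")[80:290,120:400];b=cv2.imread("pics/wrist2.png")
cv2.imwrite("pics/m2.png",np.hstack([cv2.resize(a,(400,300)),cv2.resize(b,(400,300))]))
E
```

```text
t 3.4 p [0.5354 0.3312 0.0918] az -4.93 z [ 1.5e-03 -3.0e-04 -1.0e+00] F [ 1.06 -0.09 -0.01] M [-0.03 -0.09 -0.01] gap 0.0919 q [-0.18  0.66 -0.59  1.72  0.46  0.9  -1.05]
```

View pics/m2.png

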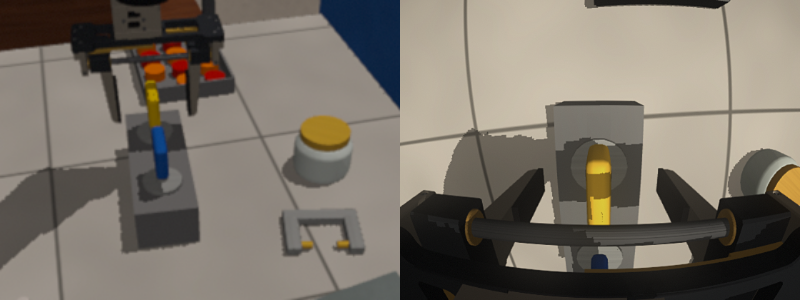

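Emit:
apply_moves([
  [[-0.0016,-0.0022,0.001],[0,0,0.003],0],
  [[-0.0016,-0.0022,0.001],[0,0,0.003],0.4],
  [[-0.0016,-0.0022,0.001],[0,0,0.003],0.7],
  [[-0.0016,-0.0022,0.001],[0,0,0.003],1],
  [[-0.0016,-0.0022,0.001],[0,0,0.003],1],
  [[-0.0016,-0.0022,0.001],[0,0,0.003],1],
  [[-0.0016,-0.0022,0.001],[0,0,0.003],1],
  [[-0.0016,-0.0022,0.001],[0,0,0.003],1],
], squeeze=40)

```text
time_s: 4.3
tcp_pos: [0.5342, 0.3344, 0.0916]
orientation: [-0.0, 0.999, -0.044, 0.001]
ft_force: [0.5, -0.6, -0.1]
finger_gap: 0.0383
```

```bash
python3 - <<'E'
from h import *
rep()
E
```

```text
t 4.3 p [0.5342 0.3344 0.0916] az -5.06 z [ 2.7e-03  7.0e-04 -1.0e+00] F [ 0.48 -0.55 -0.07] M [-0.05 -0.09  0.01] gap 0.0383 q [-0.19  0.66 -0.59  1.72  0.46  0.9  -1.06]
```

Emit:
apply_moves([
  [[0,0,0],[0,0,0],1],
  [[0,0,0],[0,0,0],1],
  [[0,0,0],[0,0,0],1],
  [[0,0,0],[0,0,0],1],
  [[0,0,0],[0,0,0],1],
  [[0,0,0],[0,0,0],1],
])

```text
time_s: 4.9
tcp_pos: [0.5342, 0.3344, 0.0916]
orientation: [-0.0, 0.999, -0.044, 0.001]
ft_force: [0.2, -0.6, -1.1]
finger_gap: 0.0157
```

```bash
python3 - <<'E'
from h import *
rep()
E
```

```text
t 4.9 p [0.5342 0.3344 0.0916] az -5.07 z [ 2.6e-03  7.0e-04 -1.0e+00] F [ 0.23 -0.59 -1.11] M [-0.02 -0.1  -0.02] gap 0.0157 q [-0.19  0.66 -0.59  1.72  0.46  0.9  -1.06]
```

Emit:
apply_moves([
  [[0,0,-0.015],[0,0,0],1],
  [[0,0,-0.035],[0,0,0],1],
  [[0,0,-0.06],[0,0,0],1],
  [[0,0,-0.085],[0,0,0],1],
  [[0,0,-0.11],[0,0,0],1],
  [[0,0,-0.135],[0,0,0],1],
  [[0,0,-0.15],[0,0,0],1],
  [[0,0,-0.15],[0,0,0],1],
])

```text
time_s: 5.7
tcp_pos: [0.5347, 0.3353, 0.2445]
orientation: [-0.002, 0.999, -0.044, 0.003]
ft_force: [0.1, 0.5, -1.3]
finger_gap: 0.0158
```

```bash
python3 - <<'E'
from h import *
rep()
for n in("side","wrist"):cv2.imwrite(f"pics/{n}3.png",ctrl.grab_frame(n)[:,:,::-1])
a=cv2.imread("pics/side3.png")[30:240,120:400];b=cv2.imread("pics/wrist3.png")
cv2.imwrite("pics/m3.png",np.hstack([cv2.resize(a,(400,300)),cv2.resize(b,(400,300))]))
print(delta([0.571,-0.118,0.24],8.0))
E
```

```text
t 5.7 p [0.5347 0.3353 0.2445] az -5.06 z [ 0.0067  0.0031 -1.    ] F [ 0.08  0.54 -1.29] M [-0.03 -0.07  0.01] gap 0.0158 q [-0.13  0.5  -0.67  1.59  0.34  1.16 -0.97]
(array([0.0772, 0.4469, 0.0012]), array([ 0.    , -0.0022, -0.228 ]))
```

View pics/m3.png

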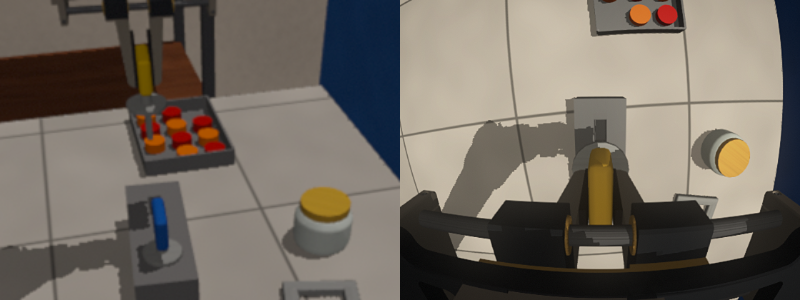

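The side view shows the yellow key hanging upright in the jaws and the blue key undisturbed. Moving to the lock.

Emit:
apply_moves([
  [[0.005,0.03,-0.005],[0,0,-0.02],1],
  [[0.012,0.07,-0.01],[0,0,-0.04],1],
  [[0.02,0.115,-0.01],[0,0,-0.06],1],
  [[0.028,0.16,-0.01],[0,0,-0.08],1],
  [[0.036,0.205,-0.01],[0,0,-0.1],1],
  [[0.044,0.25,-0.01],[0,0,-0.12],1],
  [[0.052,0.295,-0.01],[0,0,-0.14],1],
  [[0.06,0.34,-0.01],[0,0,-0.16],1],
  [[0.067,0.38,-0.01],[0,0,-0.185],1],
  [[0.073,0.42,-0.01],[0,0,-0.21],1],
  [[0.077,0.447,-0.01],[0,-0.002,-0.228],1],
  [[0.077,0.447,-0.01],[0,-0.002,-0.228],1],
])

```text
time_s: 7.0
tcp_pos: [0.5695, -0.1239, 0.2489]
orientation: [0.0, 0.998, 0.066, -0.002]
ft_force: [1.0, 0.0, -0.9]
finger_gap: 0.0157
```

Emit:
apply_moves([
  [[0,0,0],[0,0,0],1],
  [[0,0,0],[0,0,0],1],
])

```text
time_s: 7.2
tcp_pos: [0.5688, -0.1233, 0.2476]
orientation: [-0.0, 0.998, 0.066, -0.003]
ft_force: [-0.8, -0.2, -0.8]
finger_gap: 0.0156
```

```bash
python3 - <<'E'
from h import *
rep()
c=cam("wrist")
for n in("side","wrist","top"):cv2.imwrite(f"pics/{n}4.png",ctrl.grab_frame(n)[:,:,::-1])
np.savez("w4.npz",K=c[0],R=c[1],t=c[2])
a=cv2.imread("pics/side4.png")[180:420,200:520];b=cv2.imread("pics/wrist4.png")[60:300,120:440]
cv2.imwrite("pics/m4.png",np.hstack([cv2.resize(a,(400,300)),cv2.resize(b,(400,300))]))
print(delta([0.571,-0.118,0.24],8.0))
E
```

```text
t 7.2 p [ 0.5688 -0.1233  0.2476] az 7.59 z [-5.7e-03 -2.0e-04 -1.0e+00] F [-0.77 -0.16 -0.79] M [ 0.04 -0.09 -0.05] gap 0.0156 q [ 0.64  0.4  -0.63  1.7   0.26  1.12  0.07]
(array([ 0.0021, -0.0042,  0.0087]), array([-0.0001,  0.0038, -0.0057]))
```

View pics/side4.png

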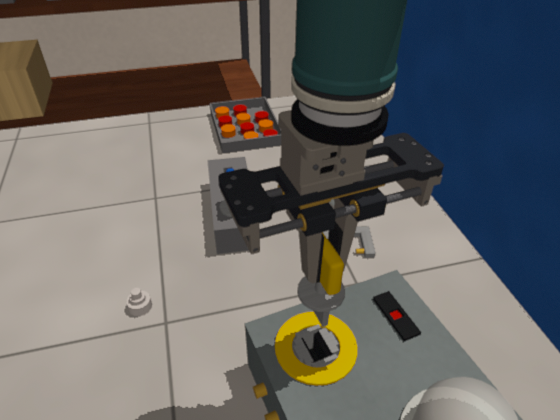

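View pics/wrist4.png

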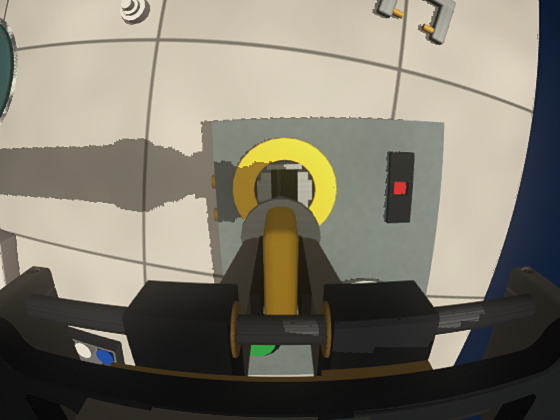

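```bash
python3 - <<'E'
from h import *
d=np.load("w4.npz");cm=(d["K"],d["R"],d["t"])
im=cv2.imread("pics/wrist4.png")[:,:,::-1].copy()
m=masks(im)["y"]; m[:135]=0;m[230:]=0;m[:,:225]=0;m[:,345:]=0
cs,_=cv2.findContours(m,cv2.RETR_EXTERNAL,cv2.CHAIN_APPROX_NONE)
c=max(cs,key=cv2.contourArea)[:,0]
P=plane("wrist",c,.106,cm)[:,:2]
c0=np.array([.571,-.118]);r=np.linalg.norm(P-c0,axis=1)
from scipy.optimize import least_squares
Q=P[(r>.046)&(r<.058)]
f=least_squares(lambda v:np.linalg.norm(Q-v[:2],axis=1)-v[2],[*c0,.052],loss="soft_l1",f_scale=.001);print("ring",f.x.round(4),len(Q))
print("flange side",plane("side",[[321,293]],.219).round(4))
cv2.imwrite("pics/w4c.png",cv2.resize(im[130:250,220:350,::-1],None,fx=5,fy=5,interpolation=cv2.INTER_CUBIC))
s=cv2.imread("pics/side4.png")[220:390,260:400];cv2.imwrite("pics/s4c.png",cv2.resize(s,None,fx=3.5,fy=3.5,interpolation=cv2.INTER_CUBIC))
E
```

```text
ring [ 0.5703 -0.1179  0.0507] 220
flange side [[ 0.5674 -0.1275  0.219 ]]
```

View pics/w4c.png

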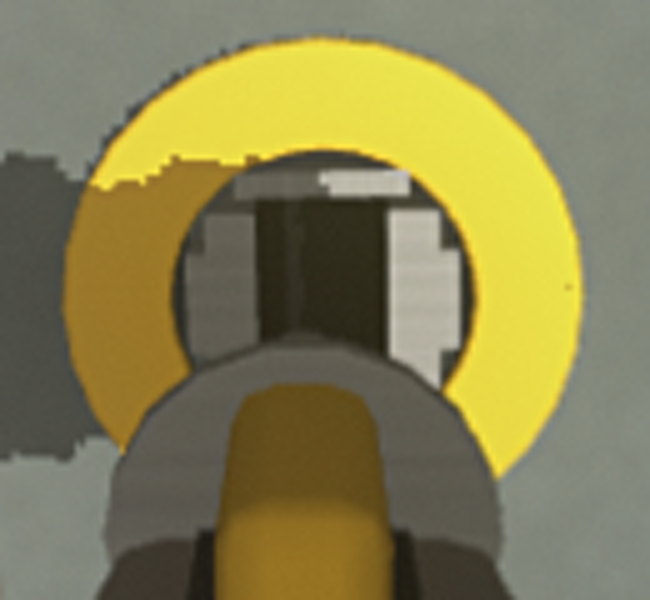

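View pics/s4c.png

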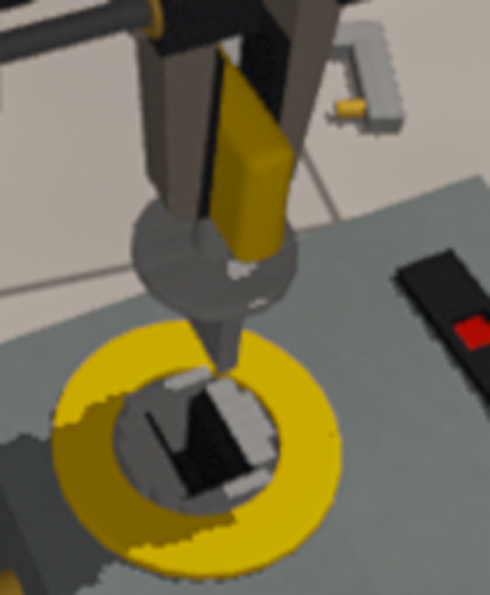

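```bash
python3 - <<'E'
from h import *
print(delta([0.571,-0.1165,0.19],8.1))
E
```

```text
(array([ 0.0025, -0.0057,  0.0586]), array([-0.0001,  0.0038, -0.0074]))
```

Emit:
apply_moves([
  [[0.0025,-0.0057,0.01],[0,0.004,-0.007],1],
  [[0.0025,-0.0057,0.025],[0,0.004,-0.007],1],
  [[0.0025,-0.0057,0.04],[0,0.004,-0.007],1],
  [[0.0025,-0.0057,0.055],[0,0.004,-0.007],1],
  [[0.0025,-0.0057,0.058],[0,0.004,-0.007],1],
  [[0.0025,-0.0057,0.058],[0,0.004,-0.007],1],
])

```text
time_s: 7.95
tcp_pos: [0.5705, -0.1165, 0.1895]
orientation: [-0.0, 0.998, 0.07, -0.001]
ft_force: [0.1, -0.4, -1.0]
finger_gap: 0.016
```

```bash
python3 - <<'E'
from h import *
rep()
for n in("side","wrist"):cv2.imwrite(f"pics/{n}5.png",ctrl.grab_frame(n)[:,:,::-1])
a=cv2.imread("pics/side5.png")[270:390,250:410];b=cv2.imread("pics/wrist5.png")[130:250,200:360]
cv2.imwrite("pics/m5.png",np.hstack([cv2.resize(a,(400,300),interpolation=2),cv2.resize(b,(400,300),interpolation=2)]))
print(delta([0.571,-0.1165,0.15],8.1))
E
```

```text
t 7.95 p [ 0.5705 -0.1165  0.1895] az 8.07 z [-1.6e-03  8.0e-04 -1.0e+00] F [ 0.11 -0.37 -0.99] M [-0.04 -0.12  0.03] gap 0.016 q [ 0.61  0.46 -0.61  1.76  0.31  1.01  0.03]
(array([-0.0004, -0.0001,  0.0409]), array([-0.    , -0.0008, -0.0005]))
```

View pics/m5.png

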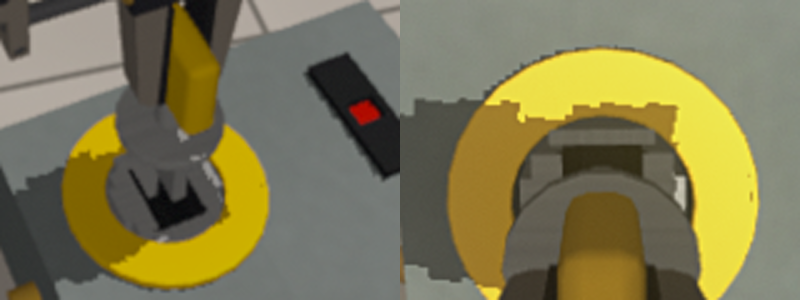

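The blade tip is right over the slot in both views. Going in gently.

Emit:
apply_moves([
  [[0,0,0.006],[0,0,0],1],
  [[0,0,0.012],[0,0,0],1],
  [[0,0,0.018],[0,0,0],1],
  [[0,0,0.022],[0,0,0],1],
  [[0,0,0.026],[0,0,0],1],
  [[0,0,0.026],[0,0,0],1],
])

```text
time_s: 8.65
tcp_pos: [0.571, -0.1164, 0.1642]
orientation: [-0.0, 0.998, 0.07, -0.0]
ft_force: [0.0, -0.3, -0.4]
finger_gap: 0.0158
```

```bash
python3 - <<'E'
from h import *
rep()
E
```

```text
t 8.65 p [ 0.571  -0.1164  0.1642] az 8.08 z [-3.e-04  4.e-04 -1.e+00] F [ 0.03 -0.28 -0.39] M [-0.03 -0.07  0.05] gap 0.0158 q [ 0.6   0.49 -0.6   1.79  0.33  0.96  0.01]
```

Blade tip is about 13 mm inside with no contact force. Continuing.

Emit:
apply_moves([
  [[0,0,0.006],[0,0,0],1],
  [[0,0,0.012],[0,0,0],1],
  [[0,0,0.018],[0,0,0],1],
  [[0,0,0.022],[0,0,0],1],
  [[0,0,0.024],[0,0,0],1],
  [[0,0,0.024],[0,0,0],1],
])

```text
time_s: 9.25
tcp_pos: [0.5708, -0.1164, 0.1399]
orientation: [-0.0, 0.998, 0.07, -0.0]
ft_force: [0.6, 0.2, -0.5]
finger_gap: 0.0157
```

```bash
python3 - <<'E'
from h import *
rep()
E
```

```text
t 9.25 p [ 0.5708 -0.1164  0.1399] az 8.08 z [-9.e-04  6.e-04 -1.e+00] F [ 0.61  0.16 -0.52] M [ 0.   -0.05  0.03] gap 0.0157 q [ 0.59  0.52 -0.58  1.81  0.35  0.92 -0.01]
```

Emit:
apply_moves([
  [[0,0,0.0015],[0,0,0],1],
  [[0,0,0.003],[0,0,0],1],
  [[0,0,0.003],[0,0,0],1],
])

```text
time_s: 9.55
tcp_pos: [0.571, -0.1164, 0.1375]
orientation: [-0.0, 0.998, 0.07, -0.0]
ft_force: [-1.2, 0.4, 3.2]
finger_gap: 0.0158
```

```bash
python3 - <<'E'
from h import *
rep()
E
```

```text
t 9.55 p [ 0.571  -0.1164  0.1375] az 8.08 z [-4.e-04  3.e-04 -1.e+00] F [-1.15  0.39  3.25] M [0.04 0.24 0.05] gap 0.0158 q [ 0.59  0.53 -0.58  1.81  0.35  0.92 -0.01]
```

The flange is seated: Fz rose by about 4 N at the predicted height. Turning clockwise (positive about tool z).

Emit:
apply_moves([
  [[0,0,0],[0,0,0.06],1],
  [[0,0,0],[0,0,0.12],1],
  [[0,0,0],[0,0,0.18],1],
  [[0,0,0],[0,0,0.24],1],
  [[0,0,0],[0,0,0.3],1],
  [[0,0,0],[0,0,0.36],1],
  [[0,0,0],[0,0,0.42],1],
  [[0,0,0],[0,0,0.48],1],
  [[0,0,0],[0,0,0.54],1],
  [[0,0,0],[0,0,0.6],1],
  [[0,0,0],[0,0,0.6],1],
])

```text
time_s: 10.65
tcp_pos: [0.5718, -0.1165, 0.1376]
orientation: [-0.0, 0.974, -0.227, 0.001]
ft_force: [1.7, -1.1, -2.1]
finger_gap: 0.0159
```

```bash
python3 - <<'E'
from h import *
rep()
for n in("side","wrist"):cv2.imwrite(f"pics/{n}6.png",ctrl.grab_frame(n)[:,:,::-1])
a=cv2.imread("pics/side6.png")[210:420,200:480];b=cv2.imread("pics/wrist6.png")
cv2.imwrite("pics/m6.png",np.hstack([cv2.resize(a,(400,300)),cv2.resize(b,(400,300))]))
E
```

```text
t 10.65 p [ 0.5718 -0.1165  0.1376] az -26.3 z [ 1.6e-03 -1.0e-04 -1.0e+00] F [ 1.7  -1.12 -2.07] M [-0.17 -0.67  0.06] gap 0.0159 q [ 0.49  0.49 -0.44  1.81  0.27  0.89 -0.54]
```

View pics/m6.png

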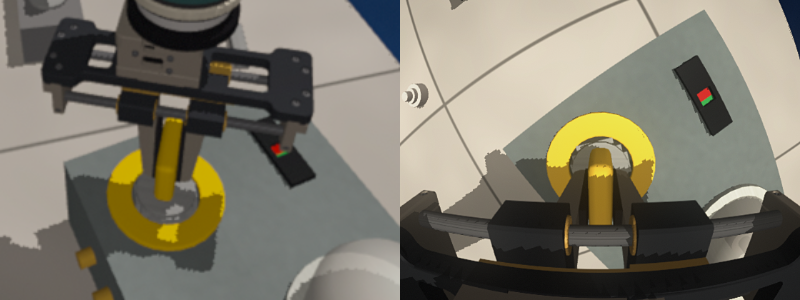

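The window is now part red, part green, so the rotor is following. Turning on to the stop.

Emit:
apply_moves([
  [[0,0,0],[0,0,0.06],1],
  [[0,0,0],[0,0,0.12],1],
  [[0,0,0],[0,0,0.18],1],
  [[0,0,0],[0,0,0.24],1],
  [[0,0,0],[0,0,0.3],1],
  [[0,0,0],[0,0,0.36],1],
  [[0,0,0],[0,0,0.42],1],
  [[0,0,0],[0,0,0.48],1],
  [[0,0,0],[0,0,0.54],1],
  [[0,0,0],[0,0,0.6],1],
  [[0,0,0],[0,0,0.65],1],
  [[0,0,0],[0,0,0.65],1],
])

```text
time_s: 11.95
tcp_pos: [0.5725, -0.1171, 0.1378]
orientation: [-0.0, 0.851, -0.526, 0.001]
ft_force: [3.2, -2.4, -2.5]
finger_gap: 0.0154
```

```bash
python3 - <<'E'
from h import *
rep()
E
```

```text
t 11.95 p [ 0.5725 -0.1171  0.1378] az -63.41 z [ 3.e-03 -8.e-04 -1.e+00] F [ 3.19 -2.37 -2.54] M [-0.59 -0.91  0.02] gap 0.0154 q [ 0.38  0.47 -0.3   1.82  0.17  0.87 -1.11]
```

Emit:
apply_moves([
  [[0,0,0],[0,0,0.03],1],
  [[0,0,0],[0,0,0.06],1],
  [[0,0,0],[0,0,0.09],1],
  [[0,0,0],[0,0,0.12],1],
  [[0,0,0],[0,0,0.14],1],
  [[0,0,0],[0,0,0.14],1],
])

```text
time_s: 12.55
tcp_pos: [0.5725, -0.1172, 0.1378]
orientation: [-0.0, 0.812, -0.583, 0.002]
ft_force: [2.0, -2.2, -3.2]
finger_gap: 0.016
```

```bash
python3 - <<'E'
from h import *
rep()
for n in("side","wrist"):cv2.imwrite(f"pics/{n}7.png",ctrl.grab_frame(n)[:,:,::-1])
a=cv2.imread("pics/side7.png")[210:420,200:480];b=cv2.imread("pics/wrist7.png")
cv2.imwrite("pics/m7.png",np.hstack([cv2.resize(a,(400,300)),cv2.resize(b,(400,300))]))
E
```

```text
t 12.55 p [ 0.5725 -0.1172  0.1378] az -71.38 z [ 0.003  -0.0016 -1.    ] F [ 1.98 -2.15 -3.16] M [-0.68 -0.76  0.75] gap 0.016 q [ 0.35  0.47 -0.27  1.82  0.16  0.87 -1.23]
```

View pics/m7.png

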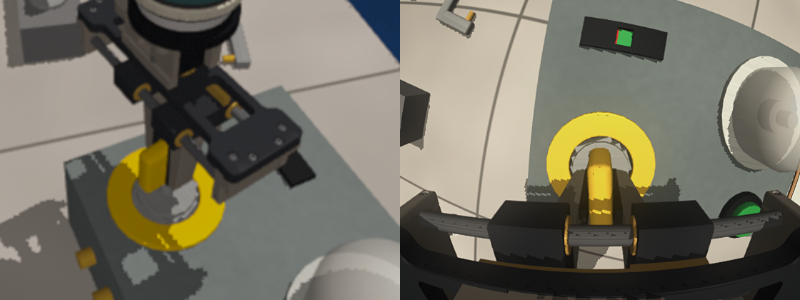

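```bash
python3 - <<'E'
import cv2
b=cv2.imread("pics/wrist7.png")[15:95,240:390];cv2.imwrite("pics/w7c.png",cv2.resize(b,None,fx=5,fy=5,interpolation=0))
E
```

```text
(no output)
```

View pics/w7c.png

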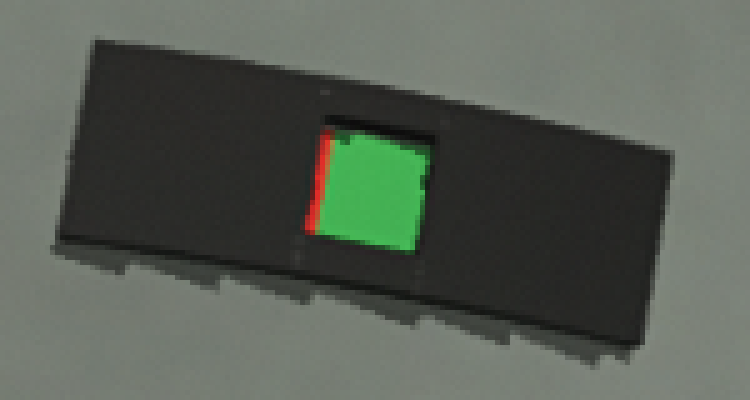

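The window is nearly all green, with a thin red sliver at its left edge (crop cols 305–325). The turning moment is up to 0.75 N·m. I'll push a little further to see whether this is the stop.

Emit:
apply_moves([
  [[0,0,0],[0,0,0.02],1],
  [[0,0,0],[0,0,0.04],1],
  [[0,0,0],[0,0,0.06],1],
  [[0,0,0],[0,0,0.08],1],
  [[0,0,0],[0,0,0.08],1],
  [[0,0,0],[0,0,0.08],1],
], squeeze=60)

```text
time_s: 13.25
tcp_pos: [0.5725, -0.1173, 0.1378]
orientation: [-0.0, 0.789, -0.615, 0.002]
ft_force: [1.8, -2.2, -3.3]
finger_gap: 0.0171
```

```bash
python3 - <<'E'
from h import *
rep()
im=ctrl.grab_frame("wrist")[:,:,::-1];cv2.imwrite("pics/wrist8.png",im)
h=cv2.cvtColor(im[:,:,::-1].copy(),cv2.COLOR_RGB2HSV)
b=im[:110,220:400];cv2.imwrite("pics/w8c.png",cv2.resize(b,None,fx=4,fy=4,interpolation=0))
E
```

```text
t 13.25 p [ 0.5725 -0.1173  0.1378] az -75.9 z [ 0.0029 -0.0017 -1.    ] F [ 1.83 -2.24 -3.27] M [-0.85 -0.68  1.66] gap 0.0171 q [ 0.34  0.46 -0.25  1.82  0.15  0.87 -1.3 ]
```

View pics/w8c.png

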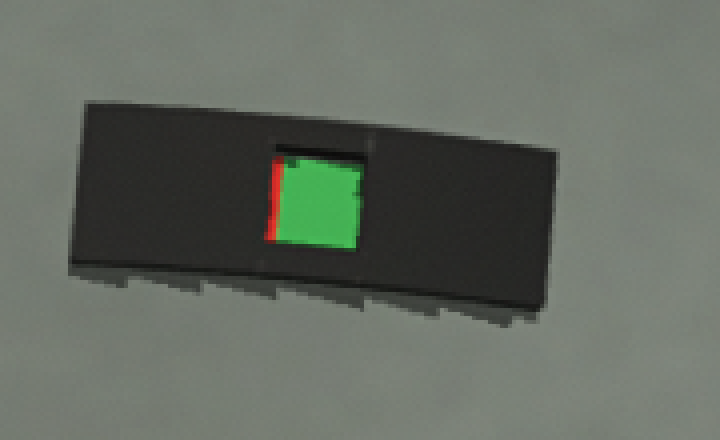

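View pics/wrist8.png

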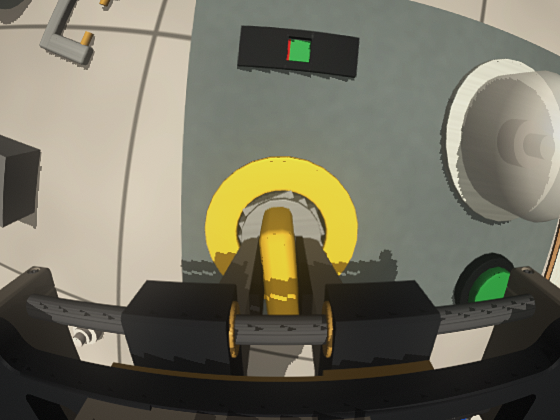

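The moment rose to 1.66 N·m and the window didn't change, so this is the hard stop, and it lies near the predicted 77°. I'll relax the wind-up, open, and check.

Emit:
apply_moves([
  [[0,0,0],[0,0,-0.03],1],
  [[0,0,0],[0,0,-0.06],1],
  [[0,0,0],[0,0,-0.09],1],
  [[0,0,0],[0,0,-0.1],1],
  [[0,0,0],[0,0,-0.1],1],
], squeeze=40)

```text
time_s: 13.8
tcp_pos: [0.5723, -0.1174, 0.1378]
orientation: [-0.0, 0.818, -0.575, 0.001]
ft_force: [1.5, -2.2, -1.2]
finger_gap: 0.0161
```

```bash
python3 - <<'E'
from h import *
rep()
E
```

```text
t 13.8 p [ 0.5723 -0.1174  0.1378] az -70.23 z [ 0.0026 -0.0012 -1.    ] F [ 1.5  -2.23 -1.22] M [-0.6  -0.34  0.15] gap 0.0161 q [ 0.36  0.47 -0.27  1.82  0.16  0.87 -1.22]
```

Emit:
apply_moves([
  [[0,0,0],[0,0,0],0.8],
  [[0,0,0],[0,0,0],0.6],
  [[0,0,0],[0,0,0],0.5],
  [[0,0,0],[0,0,0],0.5],
  [[0,0,0],[0,0,0],0.5],
  [[0,0,0],[0,0,0],0.5],
  [[0,0,0],[0,0,0],0.5],
  [[0,0,0],[0,0,0],0.5],
])

```text
time_s: 14.6
tcp_pos: [0.5723, -0.1173, 0.1378]
orientation: [-0.0, 0.818, -0.575, 0.001]
ft_force: [-0.1, -0.2, 0.0]
finger_gap: 0.046
```

```bash
python3 - <<'E'
from h import *
rep()
im=ctrl.grab_frame("wrist")[:,:,::-1];cv2.imwrite("pics/wrist9.png",im)
E
```

```text
t 14.6 p [ 0.5723 -0.1173  0.1378] az -70.23 z [ 0.0026 -0.0012 -1.    ] F [-0.09 -0.22  0.04] M [-0.01  0.02  0.02] gap 0.046 q [ 0.36  0.47 -0.27  1.82  0.16  0.87 -1.22]
```

View pics/wrist9.png

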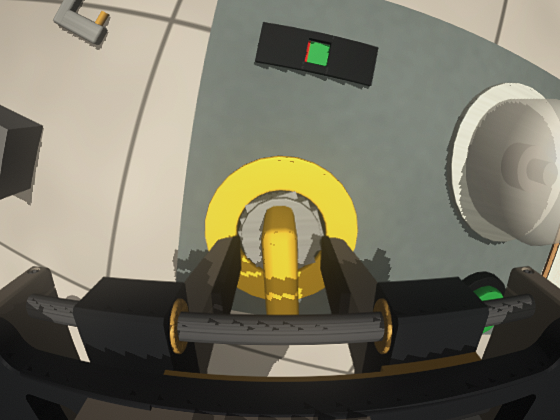

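Released: the bow is clear of both fingers and the window is still green. Going straight up.

Emit:
apply_moves([
  [[0,0,-0.02],[0,0,0],0.5],
  [[0,0,-0.05],[0,0,0],0.5],
  [[0,0,-0.08],[0,0,0],0.5],
  [[0,0,-0.11],[0,0,0],0.4],
  [[0,0,-0.14],[0,0,0],0.3],
  [[0,0,-0.16],[0,0,0],0.2],
  [[0.1,0,-0.16],[0,0,0],0],
  [[0.1,0,-0.16],[0,0,0],0],
])

```text
time_s: 15.45
tcp_pos: [0.6068, -0.211, 0.3]
orientation: [-0.001, 0.819, -0.574, 0.003]
ft_force: [0.7, -0.1, 0.4]
finger_gap: 0.0833
```

```bash
python3 - <<'E'
from h import *
rep()
for n in("side","wrist","top"):cv2.imwrite(f"pics/{n}10.png",ctrl.grab_frame(n)[:,:,::-1])
a=cv2.imread("pics/side10.png");b=cv2.imread("pics/wrist10.png");c=cv2.imread("pics/top10.png")
cv2.imwrite("pics/m10.png",np.vstack([np.hstack([cv2.resize(a,(400,300)),cv2.resize(b,(400,300))]),np.hstack([cv2.resize(c,(400,300)),cv2.resize(a[250:420,200:427],(400,300))])]))
E
```

```text
t 15.45 p [ 0.6068 -0.211   0.3   ] az -70.02 z [ 0.0057 -0.0021 -1.    ] F [ 0.66 -0.1   0.39] M [-0.04 -0.02  0.  ] gap 0.0833 q [ 0.46  0.4  -0.25  1.52  0.1   1.23 -1.02]
```

View pics/m10.png

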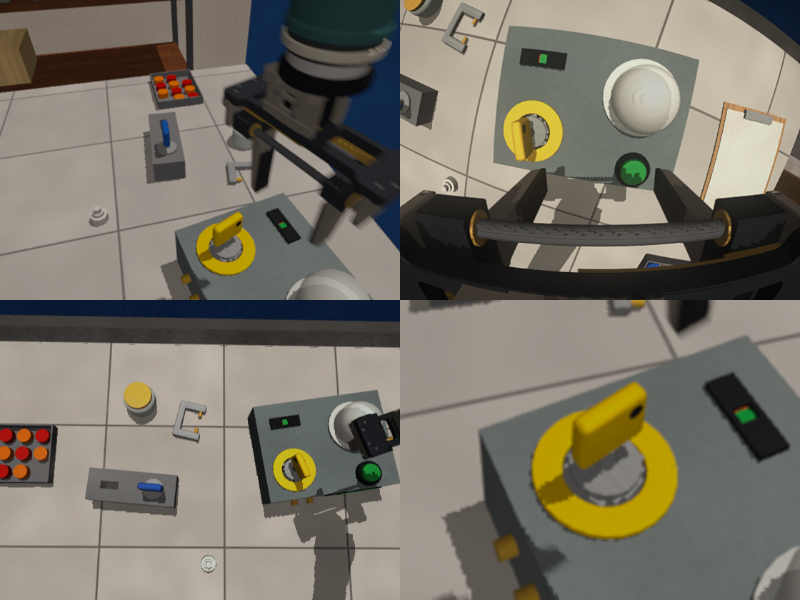

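```bash
python3 - <<'E'
import cv2,numpy as np
I=[cv2.imread("pics/side10.png")[285:345,365:425],cv2.imread("pics/top10.png")[150:195,370:430],cv2.imread("pics/wrist10.png")[60:105,160:240]]
cv2.imwrite("pics/win.png",np.hstack([cv2.resize(i,(266,240),interpolation=0) for i in I]))
from h import *
im=cv2.imread("pics/top10.png")[:,:,::-1].copy();m=masks(im)["y"]
print([(s,c) for _,s,c in blobs(m)[0]])
E
```

```text
[(array([ 174,  115,   38,   36, 1060], dtype=int32), array([192.08301887, 132.68867925])), (array([ 382,  208,   60,   60, 2060], dtype=int32), array([412.53786408, 237.24805825]))]
```

View pics/win.png

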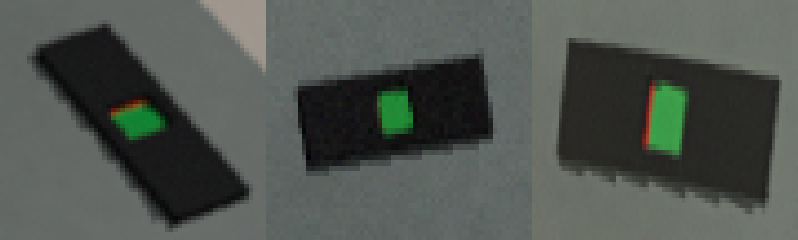

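```bash
python3 - <<'E'
import cv2,numpy as np
I=[cv2.resize(cv2.imread("pics/wrist6.png")[70:200,370:530],(400,325),interpolation=2),cv2.resize(cv2.imread("pics/top10.png")[197:262,372:452],(400,325),interpolation=2)]
cv2.imwrite("pics/c.png",np.hstack(I))
w=cv2.imread("pics/wrist10.png")[125:240,130:250];s=cv2.imread("pics/side10.png")[290:390,260:370]
cv2.imwrite("pics/d.png",np.hstack([cv2.resize(w,(400,383),interpolation=2),cv2.resize(s,(400,383),interpolation=2)]))
E
```

```text
(no output)
```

View pics/c.png

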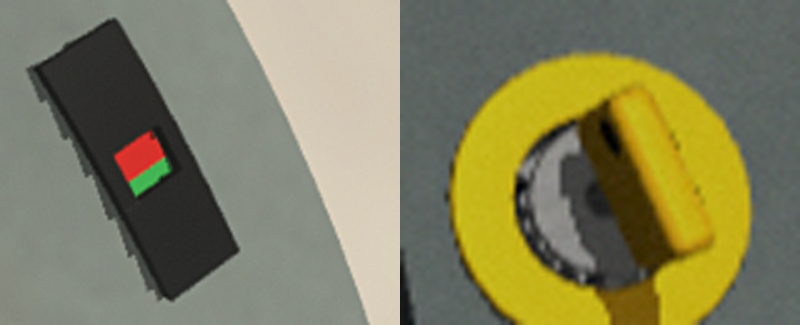

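View pics/d.png

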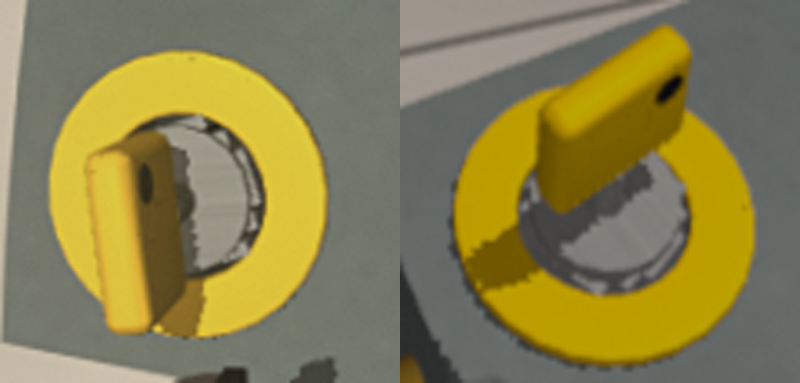

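```bash
python3 - <<'E'
from h import *
e=np.array([[626-400,94],[698-400,248]])/5+[372,197]
q=plane("top",e,.176);d=q[0]-q[1];print(q.round(4).tolist(),q.mean(0),np.linalg.norm(d),np.degrees(np.arctan2(d[1],d[0])))
w=plane("top",[[399,171]],.106);print("window",w)
for n in("top","side"):
  K,R,t=cam(n);print(n,(-R.T@t).round(3))
# side bow top face ends (from d.png right half, scale 400/110, 383/100)
e=np.array([[(555-400)/400*110+260,110/383*100+290],[(675-400)/400*110+260,35/383*100+290]])
q=plane("side",e,.177);d=q[0]-q[1];print(q.round(4).tolist(),q.mean(0),np.linalg.norm(d),np.degrees(np.arctan2(d[1],d[0])))
E
```

```text
[[0.595, -0.107, 0.176], [0.5464, -0.1276, 0.176]] [ 0.57069467 -0.11729674  0.176     ] 0.05277358156015954 22.948591482609935
window [[ 0.68764944 -0.09915615  0.106     ]]
top [0.458 0.114 0.912]
side [ 0.445 -0.42   0.604]
[[0.5491, -0.1255, 0.177], [0.5946, -0.1086, 0.177]] [ 0.57183221 -0.11701141  0.177     ] 0.048548236618041675 -159.60963761676567
```

Both cameras put the bow at 20–23° azimuth; a full 77° turn would be 21.2°. The red sliver shows almost only from cameras on the −y side, so it looks like parallax. The key is seated on the lock centre. Handing in.

```bash
python3 - <<'E'
from h import *
rep(); print(ctrl.sign_off())
E
```

```text
t 15.6 p [ 0.6052 -0.2155  0.2969] az -70.6 z [ 0.0012 -0.0021 -1.    ] F [ 0.22 -0.22 -0.36] M [0.09 0.03 0.02] gap 0.0916 q [ 0.47  0.4  -0.24  1.52  0.1   1.23 -1.02]
the job is handed in; nothing more can be done
None
```

I took the yellow key from the stand, put it fully into the yellow-ringed lock and turned it clockwise to the stop. I then let go and moved the arm clear, handing in at 15.6 s. No verdict came back.

- **Seated:** the push down rose by about 4 N at the expected home height. Afterwards both the side and top views put the bow over the lock centre to within about 1 mm.
- **Turned:** at the stop the turning moment rose from about 0 to 1.7 N·m with no further change in the window. The bow's measured angle was 20–23°, against 21.2° expected for the full 77° turn.
- **Window (small disagreement):** it shows green, but the side and wrist views still had a thin red sliver, about a tenth of the window, at one edge. It hardly shows in the top view. I took it as the viewing angle, because the stop torque and bow angle both point to full travel, but I can't rule out a small shortfall.
- **Rest of the scene:** the blue key looks undisturbed in its slot, and the open gripper is about 0.3 m above the counter, touching nothing.

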